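# Flip the rack's status flag to ready

### The job

The rack of blue-capped tubes is ready: with the fingertips, gently push the flag on its tray all the way over its pivot until it lies flat on the other side, green face up. Do not pinch or grip anything. Leave the flag of the orange-capped rack, both racks and everything else on the bench as they are.

Things in the scene. Friction and masses are not known exactly. Their poses are not given: they have to be found in the camera images.
- blue_tray: Fixed grey tray 170 (x) x 185 (y) x 8 mm under the blue-capped rack and its flag stand; spans x -85..85, y -45..140 mm. Origin: on the bench, below the flag's pivot. z up; y along the pivot pin (rack centre 95 mm along +y); the flag starts on the -x side (towards the robot) and flips to +x. Each start moves and turns it; blue and orange may swap places.
- blue_flag (a joint): Angle (rad) of the blue rack's flag. 0: flat on the tray's -x side, yellow face up; 1.57: upright; 3.14: flat on the +x side, green face up. Stops at both ends; starts at 0 to 0.25. Stiff hinge (0.025 N m): it stays where left, never falls by itself. Pushing its black tab (see the edge point) towards tray +x raises it; then push its green side on over the pivot and down.
- blue_pivot (a point): Centre of the blue flag's pivot pin, 90 mm above the bench; axes as the tray's. The stand: two aluminium cheeks, 16 mm wide in x, at y = -31 and +31 mm, tops 96 mm above the bench, and a level frame 62 mm wide (y) on which the flag rests either side: cross bars at x = -52 and +52 mm, tops 86.5 mm above the bench.
- blue_flag_edge (a point): Middle of the blue flag's free edge, 62 mm from the pivot axis. The flag: plate 60 x 46 (along the pin) x 5 mm, 45 g, springy (its edge bends 1 mm per N against a stop). A black thumb tab (38 mm long from the pivot axis, 26 wide, 4 thick) stands at right angles on its yellow side at the pivot: it points up at 0, to tray +x at 1.57, down between the cheeks at 3.14.
- blue_rack: Loose white tube rack, 120 (x) x 60 (y) x 63 mm, with eight blue-capped tubes fixed in it, 102 mm tall in all, 0.35 kg, standing on the blue tray. Origin: centre of its underside. To be left alone.
- orange_tray: Fixed grey tray 170 (x) x 185 (y) x 8 mm under the orange-capped rack and its flag stand; spans x -85..85, y -45..140 mm. Origin: on the bench, below the flag's pivot. z up; y along the pivot pin (rack centre 95 mm along +y); the flag starts on the -x side (towards the robot) and flips to +x. Each start moves and turns it; blue and orange may swap places.
- orange_flag (a joint): Angle (rad) of the orange rack's flag. 0: flat on the tray's -x side, yellow face up; 1.57: upright; 3.14: flat on the +x side, green face up. Stops at both ends; starts at 0 to 0.25. Stiff hinge (0.025 N m): it stays where left, never falls by itself. Pushing its black tab (see the edge point) towards tray +x raises it; then push its green side on over the pivot and down.
- orange_pivot (a point): Centre of the orange flag's pivot pin, 90 mm above the bench; axes as the tray's. The stand: two aluminium cheeks, 16 mm wide in x, at y = -31 and +31 mm, tops 96 mm above the bench, and a level frame 62 mm wide (y) on which the flag rests either side: cross bars at x = -52 and +52 mm, tops 86.5 mm above the bench.
- orange_flag_edge (a point): Middle of the orange flag's free edge, 62 mm from the pivot axis. The flag: plate 60 x 46 (along the pin) x 5 mm, 45 g, springy (its edge bends 1 mm per N against a stop). A black thumb tab (38 mm long from the pivot axis, 26 wide, 4 thick) stands at right angles on its yellow side at the pivot: it points up at 0, to tray +x at 1.57, down between the cheeks at 3.14.
- orange_rack: Loose white tube rack, 120 (x) x 60 (y) x 63 mm, with eight orange-capped tubes fixed in it, 102 mm tall in all, 0.35 kg, standing on the orange tray. Origin: centre of its underside. To be left alone.
- reagent_bottle: Bystander, loose; origin at the centre of its underside. Glass bottle with white cap, 70 mm diameter, 150 mm tall.
- amber_jar: Bystander, loose; origin at the centre of its underside. Amber glass jar with white cap, 60 mm diameter, 90 mm tall.
- dish_stack: Bystander, loose; origin at the centre of its underside. Stack of four clear dishes, 90 mm diameter, 55 mm tall.
- beaker: Bystander, loose; origin at the centre of its underside. Glass beaker, 72 mm diameter, 95 mm tall.
- tip_box: Bystander, loose; origin at the centre of its underside. Grey pipette-tip box with clear lid, 87 x 122 x 80 mm.

How it is judged (in metres and radians):
On the way:
1. the fingers push the blue rack's flag up off its yellow position (pivot angle between 0.6 and 2.6 rad while the fingers touch it) (value of joint blue_flag between 0.6 and 2.6 rad and contact force between the fingers and blue_tray above 0.1 N), for 0.1 s.
At the end, for the whole second after the job is handed in: The blue rack's flag lies green face up, within 10 degrees of flat (pivot angle over 2.97 rad), at rest; the orange rack's flag edge is within 12 mm of its start, both racks within 20 mm and the bystanders within 30 mm of theirs (value of joint blue_flag above 2.97 rad and velocity of joint blue_flag between -0.05 and 0.05 rad/s and distance of orange_flag_edge from where it was at the start of the episode below 0.012 m and distance of each of blue_rack, orange_rack from where it was at the start of the episode below 0.02 m and distance of each of reagent_bottle, amber_jar, dish_stack, beaker, tip_box from where it was at the start of the episode below 0.03 m); the robot touches nothing.
It fails at once if the orange rack's flag is moved (its edge by more than 12 mm) (distance of orange_flag_edge from where it was at the start of the episode above 0.012 m).
It fails at once if a rack is pushed, lifted or carried (more than 20 mm) (distance of any of blue_rack, orange_rack from where it was at the start of the episode above 0.02 m).
It fails at once if a bystander is pushed, lifted or carried (more than 30 mm) (distance of any of reagent_bottle, amber_jar, dish_stack, beaker, tip_box from where it was at the start of the episode above 0.03 m).
It fails at once if the flag or its stand is gripped or struck hard (fingers on it with more than 30 N) (contact force between the fingers and blue_tray above 30 N).
It also fails if it takes over 48 s, if anything falls off the work surface, if the arm or the gripper's body presses on something with over 40 N, if the wrist force passes 120 N, or if a joint passes its speed limit or range.

### The arm

A 7-joint arm with a two-finger parallel gripper is mounted at the origin on the work surface. World frame = base frame: x ahead of the robot, y to its left, z up, the work surface at z = 0. Lengths are in mm, angles in rad, forces in N, time in s.
With the tool pointing down it reaches from about 425 to 825 mm from the base axis. Payload 3.6 kg.
Tool frame: the origin (TCP) lies midway between the tips of the shut fingers; the grasp point (between the pads) lies env.grip_point_offset behind it (env.grip_point_offset is the distance from the TCP to the grasp point, in mm); z points along the fingers, y is the direction in which the jaws open and shut (so a half turn about z gives the same grasp; the last joint's range is limited). The gripper opens to 85 mm and grips with 20 to 120 N. Pads are 22 mm wide; open, the fingers measure 114 mm over their backs; the gripper's body (76 mm by 85 mm) begins 54 mm behind the grasp point. The pads swing forward as they close: fully open they stand 13 mm farther back than shut.
Start: joints at [1.135, 0.615, -0.013, 1.423, 0.008, 1.103, -0.04], TCP at [258.388, -596.404, 231.297] pointing down, gripper open.
Joint ranges: [-3.12, 3.12], [-0.3, 2.06], [-1.34, 1.32], [0.26, 2.42], [-1.36, 4.5], [0.01, 1.98], [-2.84, 2.84]. Speed limits (rad/s): [2.79, 2.79, 3.14, 3.14, 3.14, 3.14, 3.14].

### API

Orientations are given as a unit quaternion [x, y, z, w].
In Python, from station import env, solve_ik, eyes gives the robot as it stands. Calls block until the motion is done:
- env.goto(position, orientation): joint-space move of the TCP to a pose.
- env.servo_line(position, ori=None, feed=150, threshold=None): straight line of the TCP; ori=None keeps the orientation; feed is the mean speed in mm/s. With threshold (N) it stops when the force on the tool has changed by that much, and returns True; else False.
- env.goto_joints(angles): joint-space move.
- env.gripper_to(opening, effort=None): finger opening in mm; effort is the grip in N (None keeps the last); returns when the fingers have stopped.
- env.wait(seconds).
- solve_ik(position, orientation): joint angles nearest the present ones, or None.
- env.read_state(): the state.
- eyes.grab_frame(name): name is "side" or "top"; returns the picture (400x640x3 uint8, blue, green, red); there is no depth.
- eyes.get_calibration(name): a dict with "fx", "fy", "cx", "cy" (pixels), "position" and "attitude" of the camera in the world. Camera axes: x right, y up, looking along -z (the intrinsics and any distortion apply to the point x, -y, -z); pixel columns grow to the right and rows downward; lengths in mm; the calibration is good to about 2 mm. A picture is of the moment at which its call begins. get_calibration takes no time and is no camera call.
A pose or a line that the arm cannot do raises env.IKError and nothing moves.
- env.finish_job(): hands the job in, once; it reports no verdict.
Trained networks look in the newest picture that a camera, given by its name, has taken for a name from the list of things; names that differ only in an ending like _2 or _b are one class to them, and where a whole thing is asked for, a point or a joint stands for the part that bears it (a point fixed in the world has none). Each returns a list of dicts, best first, with "p" (0 to 1); they miss things now and then, are a little off and sometimes report something else, mostly with a low value. They report only what shows in the picture. A call takes as long as a camera call.
- eyes.cut_out(camera, target): "pixels" (400x640 bool, what is visible of it) and "point" ([column, row] in pixels, amid what is visible of it).
The state is a dict: "time_s": time; "joint_pos": joint angles; "qd": joint speeds; "joint_torque": joint torques, N m; "eef_pos": TCP position; "eef_rot": TCP orientation; "ft_force": force on the tool from outside, world axes, zero at the start; "wrist_torque": the same for the moment, N m; "finger_gap": finger opening in mm.
Only numpy, scipy, OpenCV 4.12 (cv2) and the standard library are available. Lean on these libraries where they do the work, as an engineer would, in place of code of your own. Each camera call takes 0.05 s, during which the arm holds its last target.

## Working session

There is one attempt and no reset: what is moved stays moved. The work goes in short steps, each a Python script; the robot and the scene stay as the last script left them, time stands still between calls to the robot, and variables do not carry over. Pictures are saved under pics/ and viewed, and the job is handed in when it is done.

```bash
ls; mkdir -p pics; python3 - <<'E'
from station import env, solve_ik, eyes
import cv2
for c in("side","top"):
    im=eyes.grab_frame(c); cv2.imwrite(f"pics/{c}0.png",im)
    print(c,eyes.get_calibration(c))
    for n in("blue_tray","blue_flag","blue_rack","orange_tray","orange_rack","blue_flag_edge"):
        r=eyes.cut_out(c,n)
        print(n,[(round(d["p"],2),d["point"],int(d["pixels"].sum())) for d in r])
s=env.read_state();print(s["time_s"],s["eef_rot"],s["finger_gap"],env.grip_point_offset)
E
```

```text
pics
side {'fx': 382.0579777814481, 'fy': 382.0579777814481, 'cx': 318.70452960057, 'cy': 206.70831967276308, 'position': array([ 59.96120381, 496.62160006, 703.31516357]), 'attitude': array([-0.16446178,  0.4010518 ,  0.83403468, -0.34131501])}
blue_tray [(0.69, [385.6, 197.7], 1846)]
blue_flag [(0.88, [390.8, 176.3], 301)]
blue_rack [(0.79, [361.3, 195.4], 1512)]
orange_tray [(0.94, [306.3, 276.2], 3456), (0.38, [360.2, 195.5], 1480)]
orange_rack [(0.65, [278.6, 272.6], 2066), (0.51, [163.9, 340.2], 2011), (0.47, [436.6, 170.0], 1434)]
blue_flag_edge [(0.73, [394.4, 180.4], 209), (0.73, [387.2, 201.9], 1773)]
top {'fx': 404.4033878435037, 'fy': 404.4033878435037, 'cx': 313.566865860561, 'cy': 197.44735950035792, 'position': array([ 380.16371722,  -25.96408984, 1307.53138418]), 'attitude': array([-0.05337906,  0.07039597,  0.71267937, -0.69590459])}
blue_tray [(0.82, [379.9, 210.9], 1941)]
blue_flag [(0.84, [390.3, 212.9], 383)]
blue_rack [(0.93, [359.9, 200.4], 860), (0.3, [269.1, 234.2], 2126)]
orange_tray [(0.87, [271.2, 232.1], 2103)]
orange_rack [(0.57, [250.6, 223.8], 777)]
blue_flag_edge [(0.66, [387.5, 217.6], 286)]
0.7 [ 9.79177580e-01  2.03005581e-01  1.74003675e-05 -9.13845899e-07] 85.47464463179153 18.700000000000003
```

View pics/side0.png

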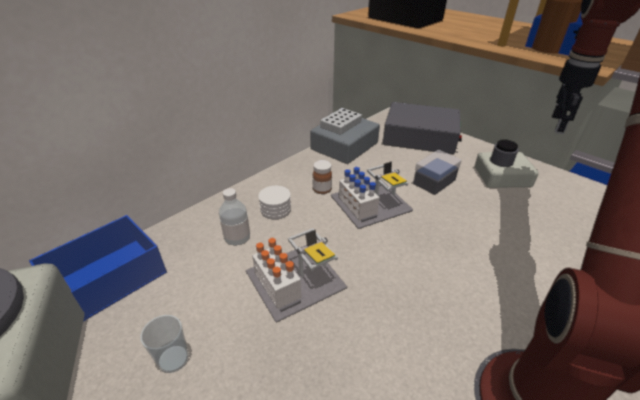

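View pics/top0.png

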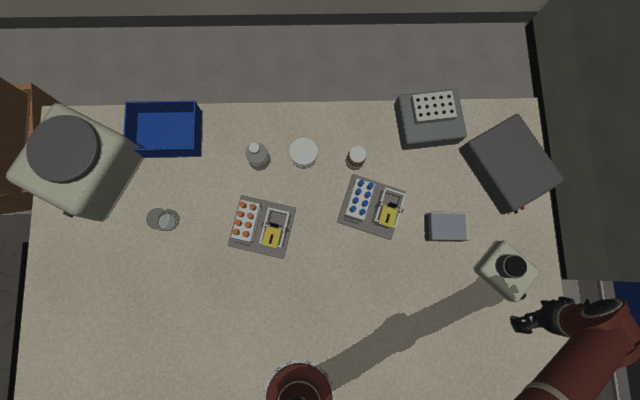

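The pictures agree. The blue rack is at about (360,200) in top and (361,195) in side, with its yellow flag at about (389,214) in top. The tip box is just to the right, at about (446,226) in top. Next I'll fit the tray pose.

```bash
cat > h.py <<'E'
import numpy as np, cv2
from scipy.spatial.transform import Rotation as R
from station import env, solve_ik, eyes
def proj(cam,P):
    c=eyes.get_calibration(cam); P=np.atleast_2d(P)
    q=R.from_quat(c["attitude"]).inv().apply(P-c["position"])
    return np.c_[c["cx"]+c["fx"]*q[:,0]/-q[:,2], c["cy"]+c["fy"]*(-q[:,1])/-q[:,2]]
def ray(cam,uv,z):
    c=eyes.get_calibration(cam)
    d=R.from_quat(c["attitude"]).apply([(uv[0]-c["cx"])/c["fx"],-(uv[1]-c["cy"])/c["fy"],-1])
    return c["position"]+d*(z-c["position"][2])/d[2]
def T(p,L):
    L=np.atleast_2d(L).astype(float); c,s=np.cos(p[2]),np.sin(p[2])
    return np.c_[p[0]+c*L[:,0]-s*L[:,1],p[1]+s*L[:,0]+c*L[:,1],L[:,2]]
TRAY=np.array([[-85,-45,8],[85,-45,8],[85,140,8],[-85,140,8]])
def flagpts(a):  # plate corners along angle a
    return [[-62*np.cos(a),y,90+62*np.sin(a)] for y in(-23,23)]+[[-2*np.cos(a),y,90+2*np.sin(a)] for y in(23,-23)]
def overlay(cam,p,a,box,name,k=6,im=None):
    im=eyes.grab_frame(cam) if im is None else im; x0,y0,w,h=box
    o=cv2.resize(im[y0:y0+h,x0:x0+w],None,fx=k,fy=k,interpolation=cv2.INTER_CUBIC)
    tab=[[38*np.sin(a),y,90+38*np.cos(a)] for y in(-13,13)]
    rack=[[x,y,71] for x,y in((-60,65),(60,65),(60,125),(-60,125))]
    for L,col in((TRAY,(0,0,255)),(flagpts(a),(255,0,255)),(tab,(255,255,0)),(rack,(0,255,0))):
        q=(proj(cam,T(p,L))-[x0,y0]+.5)*k
        cv2.polylines(o,[q.astype(np.int32)],True,col,1)
    cv2.imwrite(f"pics/{name}.png",o)
E
python3 - <<'E'
from h import *
from scipy.optimize import minimize
M={}
for c in("top","side"):
    eyes.grab_frame(c)
    m=np.zeros((400,640),np.uint8)
    for n in("blue_tray","blue_rack","blue_flag"):
        r=eyes.cut_out(c,n)
        if r: m|=r[0]["pixels"].astype(np.uint8)
    M[c]=m
f=eyes.cut_out("top","blue_tray")[0]["point"]
p0=ray("top",f,20)
print(p0)
def hull_pts():
    return [T0 for T0 in TRAY.tolist()]+[[x,y,0] for x,y,_ in TRAY]+[[x,y,z] for x in(-52,52) for y in(75,115) for z in(102,)]+[[x,y,71] for x in(-60,60) for y in(65,125)]
def cost(p,cams=("top","side")):
    e=0
    for c in cams:
        q=proj(c,T(p,hull_pts()))
        h=cv2.convexHull(q.astype(np.float32))
        im=np.zeros((400,640),np.uint8); cv2.fillConvexPoly(im,np.round(h*16).astype(np.int32),1,shift=4)
        e+=(im!=M[c]).sum()
    return e
best=None
for cams in(("top","side"),("top",),("side",)):
  best=None
  for yaw in np.arange(-.6,.6,.1):
    o=p0[:2]-[ -np.sin(yaw)*47,np.cos(yaw)*47]
    r=minimize(cost,[*o,yaw],args=(cams,),method="Nelder-Mead",options=dict(initial_simplex=[[*o,yaw],[o[0]+15,o[1],yaw],[o[0],o[1]+15,yaw],[*o,yaw+.1]]))
    if best is None or r.fun<best.fun: best=r
  print(cams,best.x,best.fun)
  if len(cams)==2: b=best.x
p=b
overlay("top",p,.1,(330,160,90,90),"ot1",7); overlay("side",p,.1,(320,150,110,90),"os1",7)
print(env.read_state()["time_s"])
E
```

```text
[ 563.75686801 -267.69458001   20.        ]Traceback (most recent call last):
  File "<stdin>", line 29, in <module>
    res = _minimize_neldermead(fun, x0, args, callback, bounds=bounds,
                               **options)
    fxr = func(xr)
    fx = function(np.copy(x), *(wrapper_args + args))
  File "<stdin>", line 19, in cost
  File "h.py", line 5, in proj
    c=eyes.get_calibration(cam); P=np.atleast_2d(P)
ValueError: time passes only in moves, steps and waits
```

```bash
sed -i 's/eyes.get_calibration(cam)/CAL[cam]/; s/^def proj/CAL={c:eyes.get_calibration(c) for c in("top","side")}\ndef proj/' h.py
cat > fit.py <<'E'
from h import *
from scipy.optimize import minimize
M={};I={}
for c in("top","side"):
    I[c]=eyes.grab_frame(c)
    m=np.zeros((400,640),np.uint8)
    for n in("blue_tray","blue_rack","blue_flag"):
        r=eyes.cut_out(c,n)
        if r: m|=r[0]["pixels"].astype(np.uint8)
    M[c]=m
    if c=="top":
        f=eyes.cut_out("top","blue_tray")[0]["point"]
        p0=ray("top",f,20)
HP=TRAY.tolist()+[[x,y,0] for x,y,_ in TRAY]+[[x,y,102] for x in(-52,52) for y in(75,115)]+[[x,y,71] for x in(-60,60) for y in(65,125)]
def cost(p,cams=("top","side")):
    e=0
    for c in cams:
        h=cv2.convexHull(proj(c,T(p,HP)).astype(np.float32))
        im=np.zeros((400,640),np.uint8); cv2.fillConvexPoly(im,np.round(h*16).astype(np.int32),1,shift=4)
        e+=(im!=M[c]).sum()
    return e
for cams in(("top","side"),("top",),("side",)):
  best=None
  for yaw in np.arange(-.6,.6,.1):
    o=p0[:2]-[ -np.sin(yaw)*47,np.cos(yaw)*47]
    r=minimize(cost,[*o,yaw],args=(cams,),method="Nelder-Mead",options=dict(initial_simplex=[[*o,yaw],[o[0]+15,o[1],yaw],[o[0],o[1]+15,yaw],[*o,yaw+.1]]))
    if best is None or r.fun<best.fun: best=r
  print(cams,best.x,best.fun)
  if len(cams)==2: b=best.x
overlay("top",b,.1,(330,160,90,90),"ot1",7,I["top"]); overlay("side",b,.1,(320,150,110,90),"os1",7,I["side"])
for c in I: cv2.imwrite(f"pics/{c}_raw.png",I[c])
print(env.read_state()["time_s"])
E
python3 fit.py
```

```text
('top', 'side') [ 5.59876755e+02 -2.94808534e+02 -3.55802231e-01] 2961.0
('top',) [ 5.61641603e+02 -2.93083180e+02 -3.51725511e-01] 2127.0
('side',) [ 5.63206180e+02 -2.98641592e+02 -3.69969767e-01] 721.0
1.6
```

View pics/ot1.png

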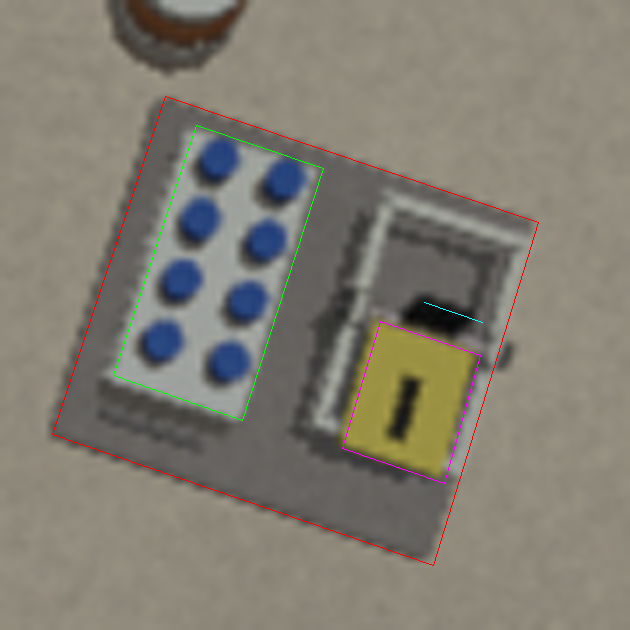

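View pics/os1.png

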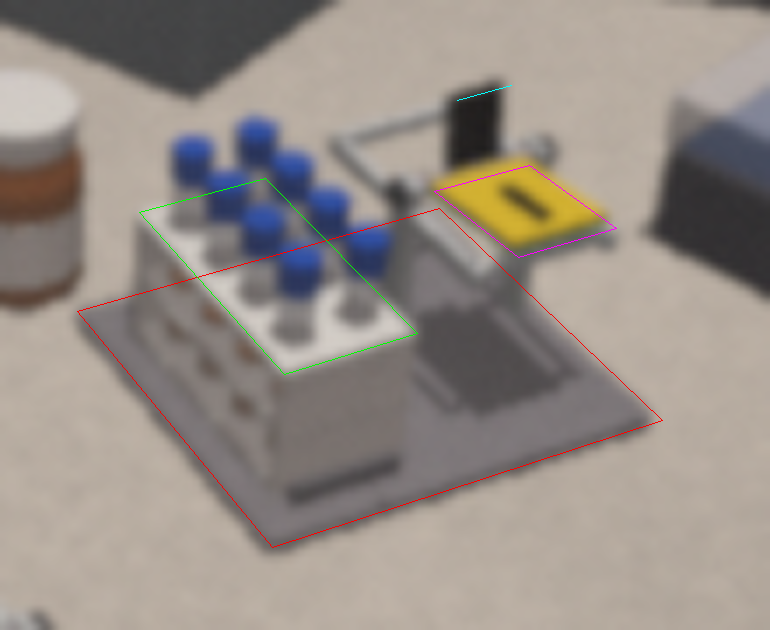

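The overlay fits within about 1 px. The tray's red outline and the rack match in both views, and the side view puts the flag about 1 px further left. I'm using pivot ≈ (561, -293.5), yaw ≈ -0.355. The flag starts near 0.1 rad. Next I'll shut the fingers and go to a hover.

```bash
cat >> h.py <<'E'
POSE=np.array([561.,-293.5,-0.355])
def ori(sgn=1):
    y=sgn*np.array([-np.sin(POSE[2]),np.cos(POSE[2]),0]); z=np.array([0,0,-1.]); x=np.cross(y,z)
    return R.from_matrix(np.c_[x,y,z]).as_quat()
def W(x,z,y=0): return T(POSE,[x,y,z])[0]
E
python3 - <<'E'
from h import *
env.gripper_to(0)
s=env.read_state(); p=s["eef_pos"]
for sg in(1,-1): print(sg,solve_ik(W(-35,250),ori(sg)))
env.servo_line([p[0],p[1],330],feed=200)
q={sg:solve_ik(W(-35,250),ori(sg)) for sg in(1,-1)}
now=np.array(s["joint_pos"])
sg=min((k for k in q if q[k] is not None),key=lambda k:np.abs(np.array(q[k])-now).max())
print(sg)
env.goto(W(-35,280),ori(sg))
env.servo_line(W(-35,170),feed=150)
s=env.read_state();print(s["time_s"],s["eef_pos"],s["eef_rot"],ori(sg),s["finger_gap"],s["ft_force"])
a=eyes.grab_frame("side");b=eyes.grab_frame("top")
overlay("side",POSE,.1,(320,130,120,100),"os2",6,a);overlay("top",POSE,.1,(330,160,110,90),"ot2",6,b)
E
```

```text
1 [ 0.84100656  0.58697275 -0.65256673  1.54152612  0.37872182  1.14231744
  1.32623648]
-1 [ 0.3601521   0.51848202  0.14940135  1.55797699 -0.08412198  1.07143225
 -1.39528486]
-1
5.4333 [ 528.76135742 -282.023298    170.94083338] [ 9.84245512e-01 -1.76804022e-01  9.94748079e-04  3.47630002e-04] [ 0.98428819 -0.17656941  0.         -0.        ] -0.529407335853352 [ 0.27233709 -0.37625105  0.47666343]
```

View pics/os2.png

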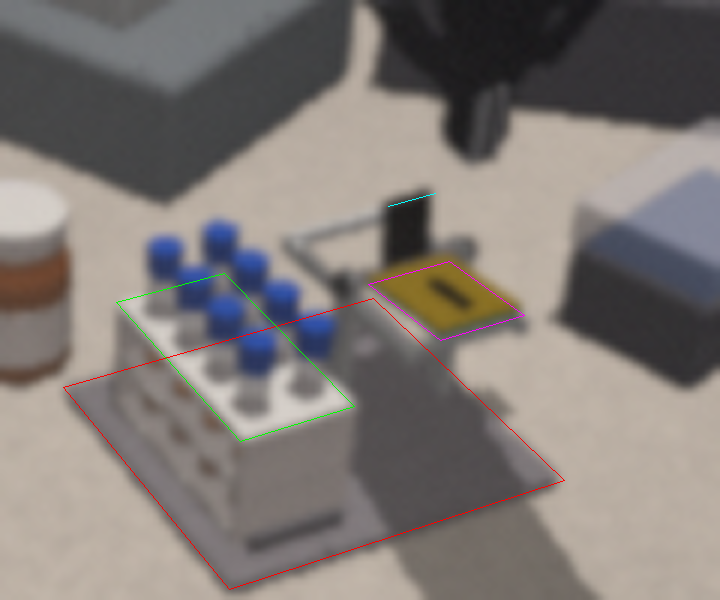

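View pics/ot2.png

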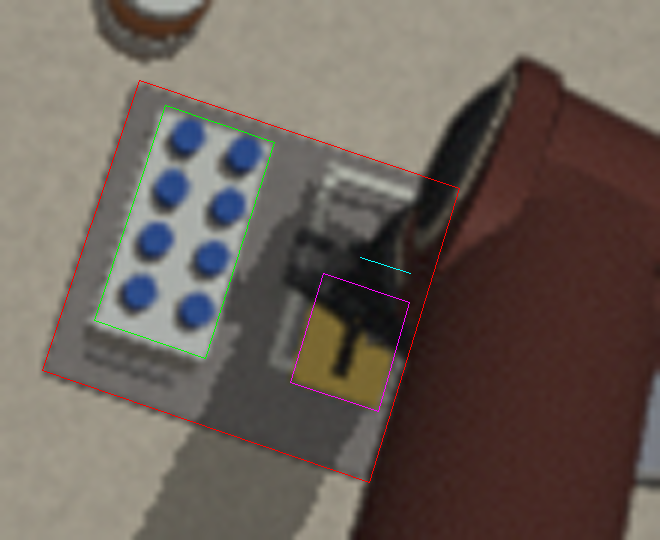

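The tip hovers over the yellow flag, just behind the tab. The overlay now matches flag, tab and tray in both views. Next is pushing the tab up.

```bash
python3 - <<'E'
from h import *
r=31;hw=11
env.servo_line(W(-35,90+r),feed=100)
def pt(t): # finger centre/bottom
    x=r*np.sin(t)-2*np.cos(t)-hw; z=90+r*np.cos(t)+2*np.sin(t); return W(x,z)
for t in np.r_[0,np.arange(.2,1.36,.2),1.36]:
    h=env.servo_line(pt(t),feed=60,threshold=12)
    s=env.read_state();print(round(t,2),h,s["eef_pos"].round(1) if hasattr(s["eef_pos"],'round') else s["eef_pos"],np.round(s["ft_force"],1))
    if h: break
a=eyes.grab_frame("side")
overlay("side",POSE,t,(320,130,120,100),"os3",6,a);print(s["time_s"])
E
```

```text
0.0 False [ 548.8 -289.   121.1] [0.2 0.  0.1]
0.2 False [ 554.5 -291.1  120.7] [ 0.3 -0.2  0.9]
0.4 False [ 560.4 -293.3  119.2] [-0.3  0.3  0. ]
0.6 False [ 565.9 -295.2  116.5] [ 0.  -0.1  0.4]
0.8 False [ 570.5 -296.9  112.6] [ 0.1 -0.2 -0.4]
1.0 False [ 574.2 -298.3  107.9] [-0.1 -0.5  0.2]
1.2 False [ 577.1 -299.4  102.6] [ 0.1  0.9 -0.5]
1.36 False [ 578.6 -300.    98. ] [-0.3  0.2 -0.3]
8.4417
```

View pics/os3.png

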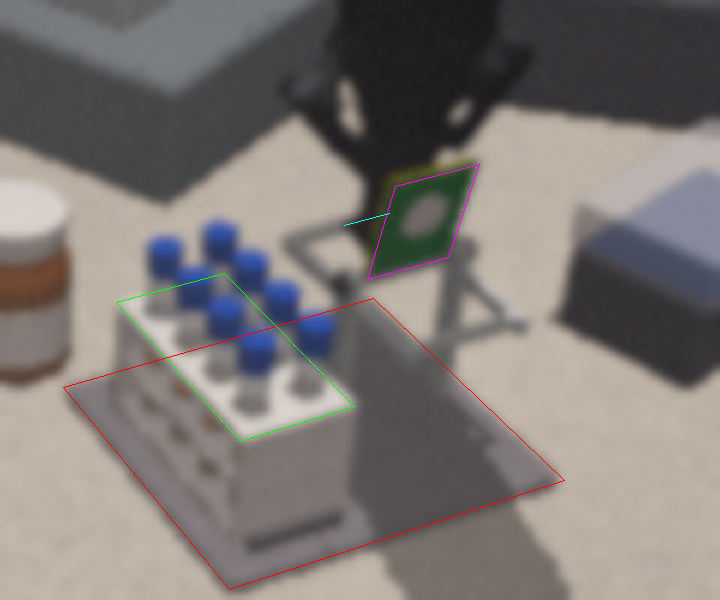

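The flag stands nearly upright at about 1.3 rad, green face towards the camera, with the finger behind it on the tab. Next: lift, cross over to the -x side, and push the green face over.

```bash
python3 - <<'E'
from h import *
r=48;hw=11
env.servo_line(W(22,190),feed=120)
env.servo_line(W(-65,190),feed=150)
def pt(t):
    x=-r*np.cos(t)-3*np.sin(t)-hw; z=90+r*np.sin(t)-3*np.cos(t); return W(x,z)
env.servo_line(W(-65,pt(1.2)[2]),feed=120)
for t in np.r_[np.arange(1.2,3.0,.2),3.05]:
    h=env.servo_line(pt(t),feed=60,threshold=12)
    s=env.read_state();print(round(t,2),h,np.round(s["eef_pos"],1),np.round(s["ft_force"],1))
    if h: break
a=eyes.grab_frame("side")
overlay("side",POSE,t,(320,130,120,100),"os4",6,a);print(s["time_s"])
E
```

```text
1.2 False [ 531.4 -282.6  133.6] [-1.3 -0.2 -1. ]
1.4 False [ 540.4 -285.8  136.9] [ 0.   0.6 -1. ]
1.6 False [ 549.3 -289.1  138. ] [-0.1  0.3 -1. ]
1.8 False [ 558.2 -292.4  137.3] [-0.7 -0.5  0. ]
2.0 False [ 567.  -295.6  134.6] [-0.6 -0.5 -0.3]
2.2 False [ 575.1 -298.6  130.2] [-0.7 -0.  -0.1]
2.4 False [ 582.1 -301.2  124.1] [0.2 0.1 0.6]
2.6 False [ 587.8 -303.3  116.7] [-0.1 -1.1 -0.9]
2.8 False [ 592.  -304.9  108.2] [-0.2  0.3 -0.8]
3.05 False [ 594.9 -306.    96.6] [ 0.5 -0.6 -0.1]
14.2917
```

View pics/os4.png

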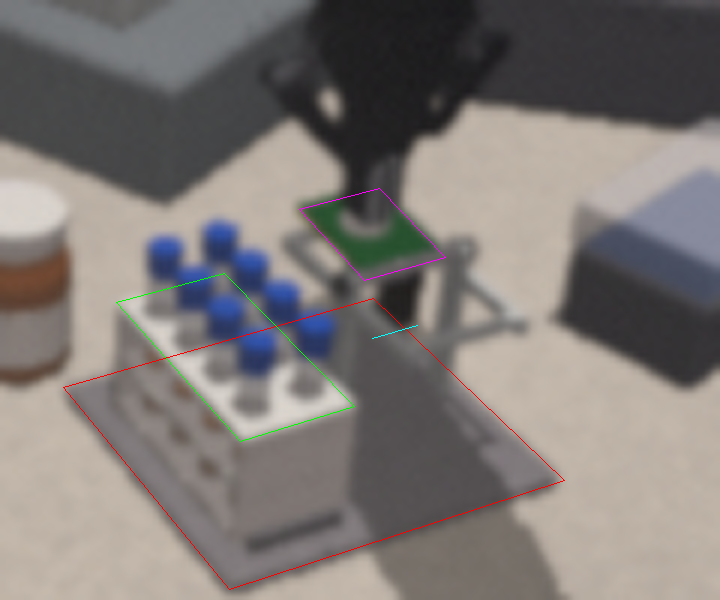

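The flag is almost flat on the far side, green face up. Next I press gently to the stop, retreat and look.

```bash
python3 - <<'E'
from h import *
h=env.servo_line(W(38,89.5),feed=25,threshold=5)
s=env.read_state();print(h,np.round(s["eef_pos"],1),np.round(s["ft_force"],1))
env.servo_line(W(38,200),feed=120)
env.servo_line(W(-150,300),feed=200)
env.wait(.3)
a=eyes.grab_frame("side");b=eyes.grab_frame("top")
print(env.read_state()["time_s"])
overlay("side",POSE,3.14,(320,130,120,100),"os5",6,a)
o=cv2.resize(a,(800,500)); cv2.imwrite("pics/full5.png",o); cv2.imwrite("pics/top5.png",b)
E
```

```text
True [ 596.7 -306.9   90.9] [-1.1  0.6  5.8]
17.3667
```

View pics/os5.png

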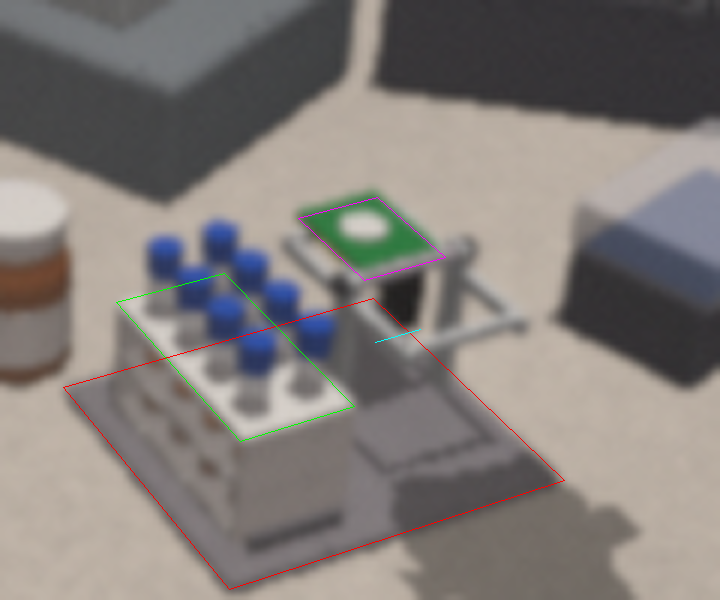

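View pics/full5.png

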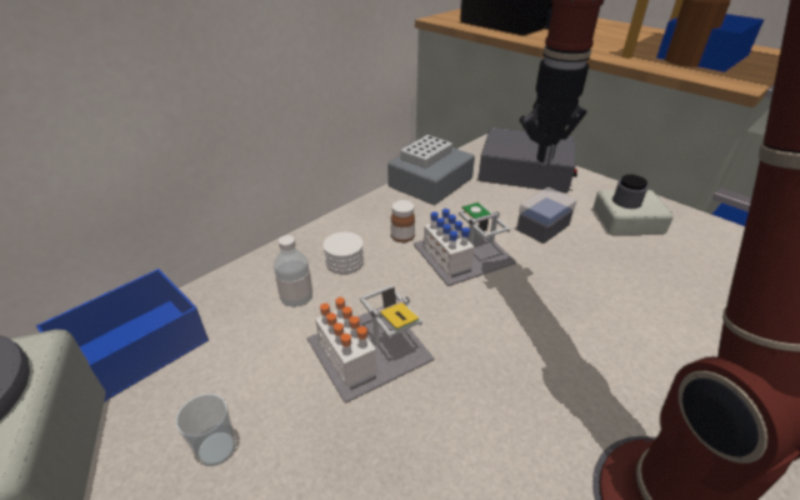

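The flag is flat on the far side, green face up. Its far edge sits about 1 px from the 3.14 rad model, where 10° would be about 5 px. The orange flag and the bystanders look unchanged, and the arm is clear.

```bash
python3 - <<'E'
from h import *
a=cv2.imread("pics/side0.png").astype(int);b=eyes.grab_frame("side").astype(int)
d=np.abs(a-b).max(2)
print("orange",d[225:320,240:350].mean(),"left objs",d[180:380,130:300].mean())
env.finish_job()
E
```

```text
orange 2.733397129186603 left objs 2.8473529411764704
the job is handed in; nothing more can be done
```

I flipped the blue rack's flag over its pivot with shut fingertips, and it now lies flat on the far side, green face up. I pushed its black tab until it was nearly upright, crossed over above it, then pushed the green side down to the stop. After that I retreated clear and handed the job in at about 17.5 s of the 48 s allowed.

- **Flag:** in the side view its far edge is about 1 px from the model at 3.14 rad, where the 10° limit would be about 5 px.
- **Force:** the highest reading was about 6 N, at the final press against the stop. The limit is 30 N.
- **Surroundings:** before and after pictures of the orange rack, its flag, and the bottle, dishes and beaker differ only by noise. The blue rack still matches its outline, and the jar and tip box look unmoved.

No check failed. `finish_job` gives no verdict.

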